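Cam-clamp the pattern plate for brushing out

TASK

One of the two small cam clamps on the table has a round pattern plate lying in it. Turn that clamp's lever until the nose of its cam points straight at the sprung jaw and holds the jaw pushed out against the plate, so that the plate is clamped for brushing out; leave the empty clamp's lever where it stands.

Things in the scene. Friction and masses are not known exactly. Their poses are not given: they have to be found in the camera images.
- cam: Steel cam disc, 16 mm thick, of the clamp with the plate. Origin on its upright pivot, mid-thickness, 21 mm above the table. z up; +x along its nose (tip 32 mm from the pivot, hub radius 22 mm). Starts 70-110 deg clockwise (from above) of pointing at the jaw; meets it 55 deg before. Stiff pivot (0.16 N m): stays where left. No stop at the high point; can turn up to 50 deg too far.
- handle (a point): Top centre of the cam's upright black round handle, 22 mm in diameter, 92 mm above the table; grip it 46 to 85 mm above the table. It stands 60 mm from the pivot on the side opposite the nose (cam's -x), on a lever bar 16 mm wide whose top is 42 mm above the table. Lever and cam are one piece; the handle spins freely on the lever.
- jaw: Dark steel sprung jaw (follower), 30 x 40 x 15 mm, top 28.5 mm above the table, sliding between two guide blocks. Origin: middle of the flat tail face that the nose touches, 24 mm from the pivot at rest, 32 mm with the nose straight at it. +x points from the pivot towards the plate, its only way of sliding; z up. Spring 2.4 N at rest, 7 N pushed out.
- pattern_plate: Loose off-white round plate, 56 mm across, 11 mm thick, lying with a few mm of play between jaw and fixed stop on the clamp's aluminium base (180 x 90 x 12 mm, fixed to the table). Origin: centre of its underside, 12 mm above the table; z up. A like plate on the bare table plays no part.
- spare_handle (a point): Top centre of the handle (92 mm above the table) of the other, identical clamp, whose nest is empty: leave it where it stands.
There are look-alikes about, which are no part of the job. What is shaped like the pattern_plate but purple is not meant.

How it is judged:
By the outcome, as a careful person would: the job done as asked, in the order asked, and still so for the second after the job is handed in, with the robot touching nothing.
It also fails if it takes over 35 s, if anything falls off the work surface, if the arm or the gripper's body presses on something with over 40 N, if the wrist force passes 120 N, or if a joint passes its speed limit or range.

ROBOT

A 7-joint arm with a two-finger parallel gripper is mounted at the origin on a cart in front of the work surface, level with it; the furniture and walls round the work are solid. World frame = base frame: x ahead of the robot, y to its left, z up, the work surface at z = 0. Lengths are in mm, angles in degrees, forces in N, time in s.
With the tool pointing down it reaches from about 425 to 875 mm from the base axis. Payload 8.4 kg.
Tool frame: the origin (TCP) lies midway between the tips of the shut fingers; the grasp point (between the pads) lies 19 mm behind it; z points along the fingers, x is the direction in which the jaws open and shut, and the axes are right-handed (so a half turn about z gives the same grasp; the last joint's range is limited). The gripper opens to 85 mm and grips with 20 to 120 N. Pads are 22 mm wide; open, the fingers measure 114 mm over their backs; the gripper's body (76 mm by 85 mm) begins 54 mm behind the grasp point. The pads swing forward as they close: fully open they stand 13 mm farther back than shut.
Start: joints at [-76.559, 19.091, 2.286, 83.961, -0.768, 76.965, -3.352], TCP at [212.963, 614.092, 200.708] pointing down, gripper open.
Joint ranges: [-147.57, 147.57], [-21.85, 119.76], [-74.77, 79.35], [14.55, 137.4], [-85.83, 265.84], [4.83, 119.75], [-152.11, 152.11]. Speed limits (degrees/s): [127.2, 127.2, 159.86, 159.86, 180, 180, 180].

INTERFACE

Orientations are given as [roll, pitch, yaw] about the fixed x, y, z axes, in that order (R = Rz(yaw) Ry(pitch) Rx(roll)).
In Python, from cell import r, grab_frame, camera_model, outline_of, spot_point gives the robot as it stands.
- The arm moves only by the shell command python3 -m jog 'ROWS'. ROWS is JSON, a list of rows, each a list of 3 entries, a list of its own where there are three numbers: the finger opening in mm, from 0 to 85.4, then the shift along the world's x, y, z in mm, then the turn about the world's z in degrees. In form: [[gripper, [tx, ty, tz], turn], ...]. A call has 1 to 20 rows; each row is the pose to reach, as a shift and turn from the pose commanded when the call began; what a row does not reach only later rows make up. A row lasts 1/12 s, in which the tool goes at most 41.7 mm and 7.16 degrees, less where a joint would pass 70% of its speed; a pose out of reach is approached as far as the arm can. A call with a gripper value outside its range is refused whole. The fingers move at their own pace and stop on an object; the grip force is fixed at half the most. Time passes only in rows, so rows that repeat a pose let the fingers close. It gives the time, the measured TCP pose, the force and the opening at its end, in the units of the state.
- r.state(): the state, without advancing time (a new reading comes with each control period).
- grab_frame(name): name is "side" or "top" or "wrist"; returns the picture (400x640x3 uint8, red, green, blue); there is no depth.
- camera_model(name): a dict with "fov_y" (degrees; the focal length in pixels is half the picture's height over the tangent of half this angle, whatever the lens; pixels are square), "cx", "cy" (the principal point, pixels), "k1" (the pictures are not rectified: a ray, as slopes to the right and down, at radius r is drawn at 1 + k1 r^2 times it, then the intrinsics apply), "position" and "orientation" of the camera in the world. Camera axes: x right, y down, z forward; pixel columns grow to the right and rows downward; lengths in mm; the calibration is good to about 2 mm. A picture is of the moment at which its call begins: read the wrist's pose just before it. camera_model takes no time and is no camera call; for the wrist camera it gives the pose at the moment of the call.
- r.hand_in(): hands the job in, once; it reports no verdict.
Trained networks look in the newest picture that a camera, given by its name, has taken for a name from the list of things; names that differ only in an ending like _2 or _b are one class to them, and where a whole thing is asked for, a point or a joint stands for the part that bears it (a point fixed in the world has none). Each returns a list of dicts, best first, with "score" (0 to 1); they miss things now and then, are a little off and sometimes report something else, mostly with a low value. They report only what shows in the picture. A call takes as long as a camera call. They do not tell look-alikes from the thing itself.
- outline_of(camera, thing): "mask" (400x640 bool, what is visible of it) and "box" ([left, top, right, bottom] in pixels, round what is visible of it).
- spot_point(camera, thing): "uv" ([column, row] in pixels: a listed point, or the origin of a listed thing).
The state is a dict: "t": time; "q": joint angles; "joint_velocities": joint speeds; "joint_efforts": joint torques, N m; "tcp_pos": TCP position; "orientation": TCP orientation; "force": force on the tool from outside, world axes, zero at the start; "moment": the same for the moment, N m; "opening": opening from 0.0 (shut) to 1.0 (fully open).
Only numpy, scipy, OpenCV 4.12 (cv2) and the standard library are available. Lean on these libraries where they do the work, as an engineer would, in place of code of your own. Each camera call takes 0.05 s, during which the arm holds its last target.

## Working session

There is one attempt and no reset: what is moved stays moved. The work goes in short steps, Python scripts to look and compute and a shell command to move; the robot and the scene stay as the last step left them, time stands still between calls to the robot, and variables do not carry over. Pictures are saved under pics/ and viewed, and the job is handed in when it is done.

```bash
mkdir -p pics; ls; cat > h.py <<'E'
import numpy as np, cv2
from scipy.spatial.transform import Rotation as R
from cell import r, grab_frame, camera_model, outline_of, spot_point
def ray(cm,uv):
    f=200/np.tan(np.radians(cm["fov_y"]/2))
    d=np.array([(uv[0]-cm["cx"])/f,(uv[1]-cm["cy"])/f]); s=d.copy()
    for _ in range(30): s=d/(1+cm["k1"]*(s@s))
    return np.array([s[0],s[1],1.0])
def Rm(cm):
    o=np.array(cm["orientation"],float)
    return o if o.shape==(3,3) else R.from_euler('xyz',o,degrees=True).as_matrix()
def at_z(cm,uv,z):
    d=Rm(cm)@ray(cm,uv); p=np.array(cm["position"],float)
    return p+d*(z-p[2])/d[2]
def save(n,img): cv2.imwrite("pics/"+n+".png",img[...,::-1])
E
python3 - <<'E'
from h import *
for c in ("top","side","wrist"):
    cm=camera_model(c); im=grab_frame(c); save(c+"0",im); print(c,cm)
    for t in ("cam","handle","spare_handle","jaw","pattern_plate"):
        print(t,[(np.round(d["uv"],1).tolist(),round(d["score"],2)) for d in spot_point(c,t)])
print(r.state())
E
```

```text
pics
top {'fov_y': 54.62949084407098, 'cx': 308.89834648678965, 'cy': 198.40384380390802, 'k1': -0.05830757013518788, 'position': array([451.53459511,  77.13334098, 975.02673917]), 'orientation': array([-1.72011424e+02,  9.10213556e-02, -8.93322923e+01])}
cam [([277.2, 222.0], 0.73)]
handle [([248.5, 231.5], 0.86)]
spare_handle [([413.2, 231.7], 0.59)]
jaw [([277.3, 214.6], 0.52)]
pattern_plate [([203.2, 218.4], 0.94), ([229.7, 180.1], 0.87), ([270.1, 191.7], 0.81)]
side {'fov_y': 56.402916279105796, 'cx': 312.65524043683524, 'cy': 197.68346713302932, 'k1': -0.06743883244066826, 'position': array([423.72291179, 736.65128461, 637.39076584]), 'orientation': array([-127.54269149,    0.17010432, -167.59186501])}
cam [([325.6, 254.3], 0.87)]
handle [([333.8, 255.0], 0.65)]
spare_handle [([358.0, 158.3], 0.72)]
jaw [([315.3, 252.4], 0.51)]
pattern_plate [([300.8, 337.4], 0.88), ([261.0, 293.2], 0.66), ([290.2, 256.6], 0.58)]
wrist {'fov_y': 59.48583280322665, 'cx': 321.5448441029977, 'cy': 205.628556780764, 'k1': -0.0647804726764982, 'position': array([132.69574675, 641.49379545, 373.62134465]), 'orientation': array([ 1.60921388e+02, -1.17099683e-02,  7.08156032e+01])}
cam []
handle []
spare_handle []
jaw []
pattern_plate []
{'t': 0.9, 'q': array([-76.55882262,  19.09084751,   2.28578331,  83.96014608,
        -0.76792993,  76.96533972,  -3.3493679 ]), 'joint_velocities': array([-0.02078739,  0.01459085,  0.00813221,  0.01530963, -0.06314046,
        0.05551083,  0.03588418]), 'joint_efforts': array([-4.10195471e-04, -6.58295774e+01,  1.36233598e+00, -4.05815363e+01,
        1.65398821e-02,  3.01683554e-03,  4.59616558e-05]), 'tcp_pos': array([212.959108  , 614.10404831, 200.71832665]), 'orientation': array([-1.79999355e+02,  1.15241477e-03,  7.08760407e+01]), 'force': array([ 0.43865483,  0.30016071, -0.24978147]), 'moment': array([-0.00079504,  0.01253765,  0.00315137]), 'opening': 0.9942055829536607}
```

View pics/top0.png

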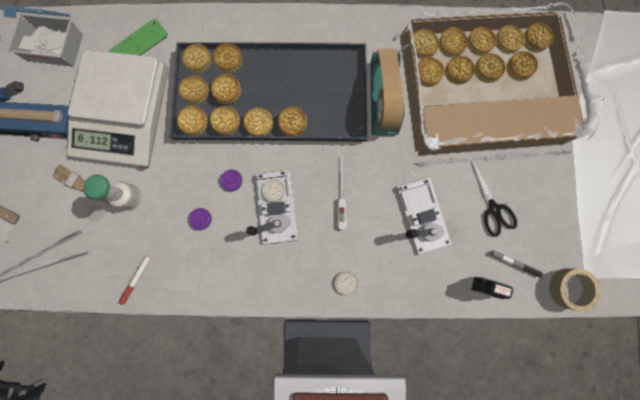

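View pics/side0.png

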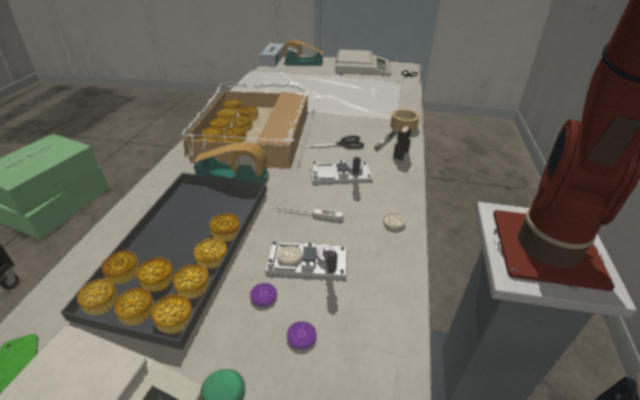

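```bash
python3 - <<'E'
from h import *
im=cv2.imread("pics/top0.png"); c=im[160:270,180:290]; cv2.imwrite("pics/c1.png",cv2.resize(c,None,fx=5,fy=5,interpolation=cv2.INTER_CUBIC))
im=cv2.imread("pics/side0.png"); c=im[190:320,230:400]; cv2.imwrite("pics/c2.png",cv2.resize(c,None,fx=4.5,fy=4.5,interpolation=cv2.INTER_CUBIC))
E
```

```text
(no output)
```

View pics/c1.png

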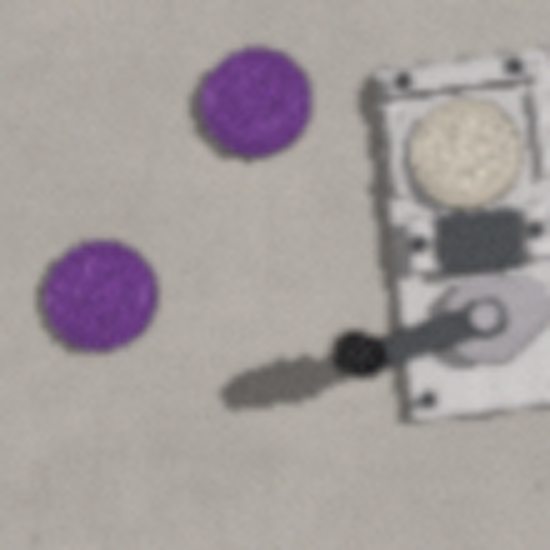

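View pics/c2.png

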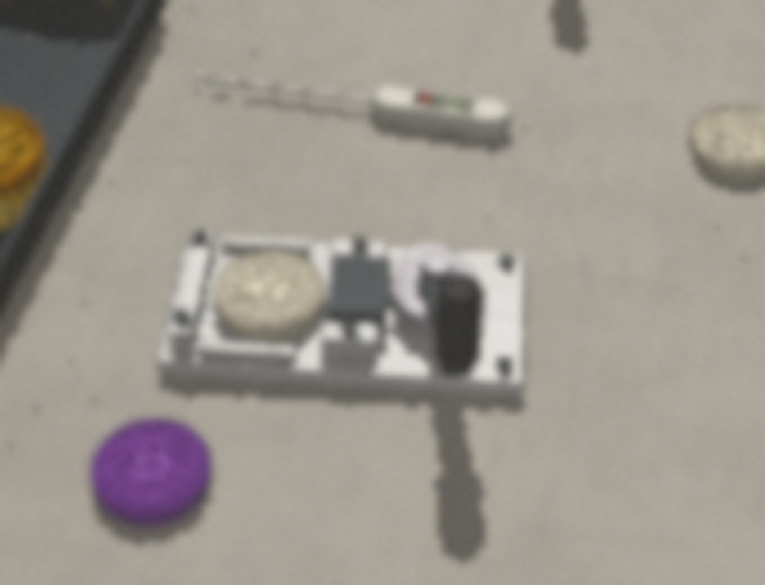

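The top view shows two clamps. The wanted one has the off-white plate at (273,190) in its nest and its handle at (252,231). The empty one has its handle at (412,233). The other round things are purple plates at (231,180) and (200,218), and a loose off-white plate on the table at (345,283). The close crops confirm the left clamp has the plate. Its nose points right in the image, so it has to turn counter-clockwise from above.

```bash
python3 - <<'E'
from h import *
ct,cs=camera_model("top"),camera_model("side")
def tri(u,v):
    A=[];b=[]
    for cm,x in((ct,u),(cs,v)):
        d=Rm(cm)@ray(cm,x); d/=np.linalg.norm(d); P=np.eye(3)-np.outer(d,d); A.append(P); b.append(P@cm["position"])
    return np.linalg.lstsq(np.vstack(A),np.hstack(b),rcond=None)[0]
T=lambda x,y:(180+x/5-.4,160+y/5-.4)
S=lambda x,y:(230+x/4.5-.4,190+y/4.5-.4)
print("handle top", at_z(ct,T(360,352),92), at_z(ct,(248.5,231.5),92), at_z(cs,(333.8,255),92),at_z(cs,S(460,283),92))
print("tri handle",tri((248.5,231.5),(333.8,255)))
print("boss z42", at_z(ct,T(487,316),42),at_z(ct,T(487,316),48), "cam net", at_z(ct,(277.2,222),21),at_z(cs,(325.6,254.3),21))
print("jaw net",at_z(ct,(277.3,214.6),21),at_z(cs,(315.3,252.4),21))
print("plate",at_z(ct,(270.1,191.7),12),at_z(ct,T(465,152),23),at_z(cs,(290.2,256.6),12),at_z(cs,S(270,288),23))
print("spare",at_z(ct,(413.2,231.7),92))
im=cv2.imread("pics/top0.png"); c=im[160:260,225:325]; cv2.imwrite("pics/c3.png",cv2.resize(c,None,fx=6,fy=6,interpolation=cv2.INTER_CUBIC))
E
```

```text
handle top [501.17084494 209.81222019  92.        ] [497.66242309 216.79470026  92.        ] [495.93718337 218.91205114  92.        ] [501.02985571 212.9032383   92.        ]
tri handle [496.98443195 217.04336997  90.02172769]
boss z42 [522.11455908 156.42973972  42.        ] [521.66068164 155.91980964  48.        ] cam net [525.68628546 157.7649055   21.        ] [523.88951624 153.28554523  21.        ]
jaw net [544.02825703 157.93077217  21.        ] [547.96410888 152.40410053  21.        ]
plate [602.59238084 178.17381465  12.        ] [605.22409311 170.89306244  23.        ] [603.0792906  169.06380986  12.        ] [603.67352034 170.3657208   23.        ]
spare [ 501.34040529 -159.20833507   92.        ]
```

View pics/c3.png

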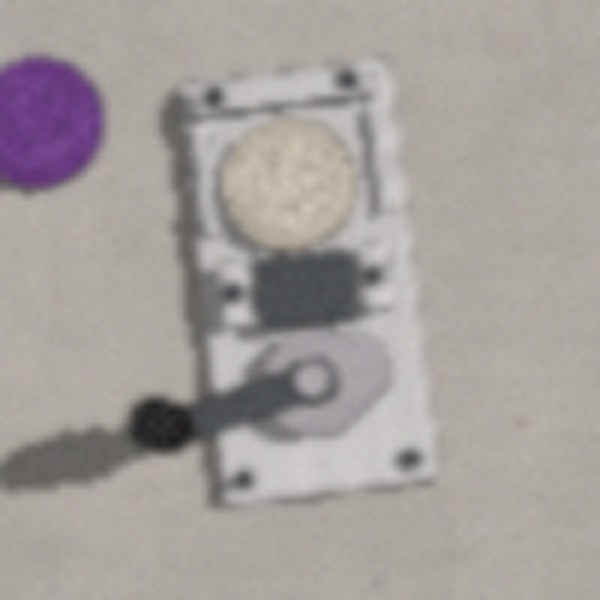

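```bash
python3 -m jog '[[85,[40,-56,0],-7],[85,[80,-112,0],-14],[85,[120,-168,0],-21],[85,[160,-224,0],-28],[85,[200,-280,0],-35],[85,[240,-336,0],-42],[85,[270,-380,0],-49],[85,[287,-402,-10],-50],[85,[287,-402,-30],-50],[85,[287,-402,-30],-50],[85,[287,-402,-30],-50],[85,[287,-402,-30],-50],[85,[287,-402,-30],-50]]'
python3 - <<'E'
from h import *
cm=camera_model("wrist"); im=grab_frame("wrist"); save("w1",im); print(cm, r.state()["tcp_pos"],r.state()["orientation"])
for t,z in (("cam",21),("handle",92),("jaw",21),("pattern_plate",12)):
    print(t,[(np.round(d["uv"],1).tolist(),round(d["score"],2),at_z(cm,d["uv"],z).round(1)) for d in spot_point("wrist",t)])
E
```

```text
t: 1.98
tcp_pos: [503.7, 203.6, 170.1]
orientation: [179.8, 0.0, 20.3]
force: [-0.4, -0.8, 0.4]
opening: 0.99
{'fov_y': 59.48583280322665, 'cx': 321.5448441029977, 'cy': 205.628556780764, 'k1': -0.0647804726764982, 'position': array([473.80365546, 283.23635128, 342.67636961]), 'orientation': array([1.60722710e+02, 4.15784739e-02, 2.02443761e+01])} [501.90089386 207.45622558 170.37145938] [1.79915534e+02 1.93580823e-02 2.04516225e+01]
cam [([321.1, 229.1], 0.68, array([520.7, 154.2,  21. ]))]
handle [([320.2, 188.6], 0.6, array([498.4, 213.2,  92. ])), ([399.5, 240.0], 0.45, array([571.6, 195.3,  92. ]))]
jaw [([344.8, 229.1], 0.69, array([542.9, 162.4,  21. ]))]
pattern_plate [([399.3, 240.9], 0.81, array([603. , 166.2,  12. ])), ([408.1, 34.2], 0.77, array([529.6, 348.8,  12. ])), ([470.7, 147.7], 0.71, array([627.4, 279.3,  12. ]))]
```

View pics/w1.png

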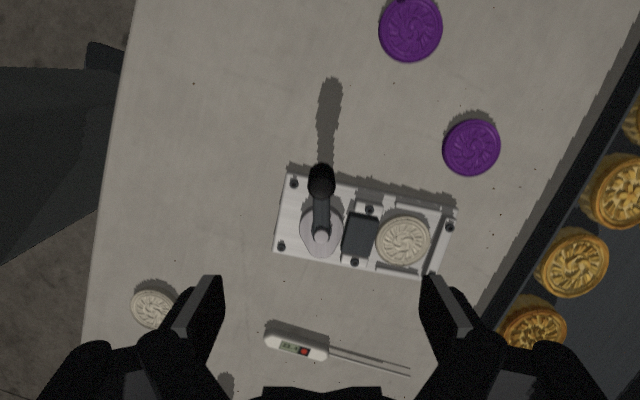

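```bash
python3 - <<'E'
from h import *
print(r.state()["tcp_pos"],r.state()["joint_velocities"].round(1))
cm=camera_model("wrist"); im=grab_frame("wrist"); save("w2",im)
np.save("cm.npy",cm,allow_pickle=True)
for t,z in (("cam",21),("handle",92),("jaw",21),("pattern_plate",12)):
    print(t,[(np.round(d["uv"],1).tolist(),round(d["score"],2),at_z(cm,d["uv"],z).round(1)) for d in spot_point("wrist",t)])
save("w2c",cv2.resize(im[150:290,260:470],None,fx=3.8,fy=3.8,interpolation=cv2.INTER_CUBIC))
E
```

```text
[499.37914226 213.59835782 170.86507256] [-0.5 -0.1 -0.2  0.1  0.   0.   0.1]
cam [([322.3, 237.0], 0.65, array([521.1, 157. ,  21. ]))]
handle [([324.0, 203.7], 0.9, array([500.9, 213. ,  92. ]))]
jaw [([343.4, 239.6], 0.88, array([542.1, 161.9,  21. ]))]
pattern_plate [([465.9, 158.9], 0.86, array([623.2, 279.9,  12. ])), ([398.8, 251.3], 0.71, array([603.9, 166.5,  12. ])), ([407.6, 49.1], 0.7, array([528.3, 348.6,  12. ]))]
```

View pics/w2c.png

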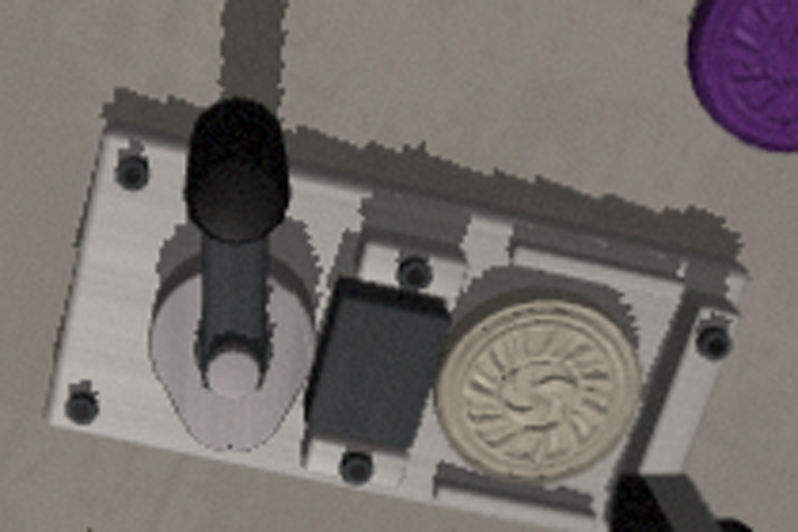

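```bash
python3 - <<'E'
from h import *
cm=np.load("cm.npy",allow_pickle=True).item()
C=lambda x,y,z:at_z(cm,(260+x/3.8-.4,150+y/3.8-.4),z)
ang=lambda a,b:np.degrees(np.arctan2(*(b-a)[[1,0]]))
a,b,c,d=C(107,133,12),C(747,277,12),C(50,425,12),C(600,517,12)
print("corners",a,b,c,"angles",ang(a,b),ang(c,d),ang(c,a)-90, "L",np.linalg.norm(a-b),np.linalg.norm(a-c))
s1,s2=C(132,174,13),C(82,408,13); print("screw",ang(s2,s1)-90)
j1,j2=C(340,285,28.5),C(310,440,28.5);j3,j4=C(449,305,28.5),C(417,452,28.5)
print("jaw",ang(j2,j1)-90,ang(j4,j3)-90,ang(j1,j3),ang(j2,j4),np.linalg.norm(j1-j2),np.linalg.norm(j1-j3))
for z in (42,46,50): print("boss",z,C(233,373,z))
p=C(538,388,23);print("plate",p)
print("handle",C(238,192,92)); print("nose tip z29",C(232,448,29))
E
```

```text
corners [470.70936455 193.56736204  12.        ] [645.64438337 217.42187003  12.        ] [483.50873342 107.7140583   12.        ] angles 7.7650800669523194 10.100609723018264 8.479440427066024 L 176.55395311601123 86.80215208678932
screw 7.969803949826584
jaw 12.251088516226375 12.611418158265508 9.772124862120714 13.623621813495209 45.19094905818682 28.78663210793103
boss 42 [520.48505109 154.8182442   42.        ]
boss 46 [519.79976837 156.63817833  46.        ]
boss 50 [519.11448565 158.45811246  50.        ]
plate [601.88414046 171.1494374   23.        ]
handle [498.63669205 215.14127997  92.        ]
nose tip z29 [530.37506525 128.08672352  29.        ]
```

```bash
python3 -m jog '[[85,[0,1,-40],0],[85,[0,1,-80],0],[85,[0,1,-110],0],[85,[0,1,-117],0],[85,[0,1,-117],0],[85,[0,1,-117],0],[10,[0,1,-117],0],[10,[0,1,-117],0],[10,[0,1,-117],0],[10,[0,1,-117],0],[10,[0,1,-117],0],[10,[0,1,-117],0],[10,[0,1,-117],0]]'
python3 - <<'E'
from h import *
s=r.state();print(s["t"],s["tcp_pos"],s["force"],s["opening"]*85.4)
save("w3",grab_frame("wrist"))
E
```

```text
t: 3.57
tcp_pos: [500.1, 213.4, 54.3]
orientation: [-180.0, -0.0, 20.9]
force: [-1.8, -0.4, 6.7]
opening: 0.214
3.5667 [500.10231279 213.39777668  54.33859219] [-1.75500988 -0.42472036  6.69216319] 18.242461434039303
```

View pics/w3.png

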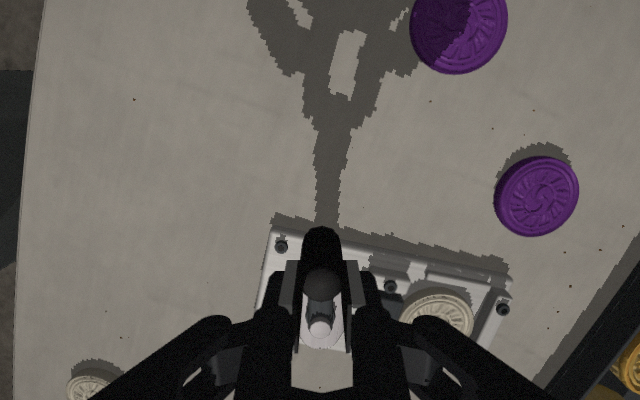

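```bash
python3 - <<'E'
import numpy as np
P=np.array([521,156.5]);s=np.array([500,213.1])
v=s-P;R0=np.hypot(*v);a0=np.degrees(np.arctan2(v[1],v[0]));print(R0,a0)
for d in [7*i for i in range(1,12)]+[79,81,83]:
    a=np.radians(a0+d);print(d,(P+R0*np.array([np.cos(a),np.sin(a)])-s).round(1))
E
```

```text
60.37019131988899 110.35609953429524
7 [-6.7 -3. ]
14 [-13.1  -6.8]
21 [-18.9 -11.3]
28 [-24.1 -16.5]
35 [-28.7 -22.3]
42 [-32.5 -28.6]
49 [-35.5 -35.3]
56 [-37.7 -42.4]
63 [-39.  -49.6]
70 [-39.4 -57. ]
77 [-38.9 -64.3]
79 [-38.6 -66.4]
81 [-38.2 -68.5]
83 [-37.7 -70.5]
```

```bash
python3 -m jog '[[10,[-3.5,-1.5,0],3],[10,[-6.7,-3,0],7],[10,[-13.1,-6.8,0],14],[10,[-18.9,-11.3,0],21],[10,[-24.1,-16.5,0],28],[10,[-28.7,-22.3,0],35],[10,[-32.5,-28.6,0],42],[10,[-35.5,-35.3,0],49],[10,[-37.7,-42.4,0],56],[10,[-39,-49.6,0],63],[10,[-39,-49.6,0],63],[10,[-39,-49.6,0],63],[10,[-39,-49.6,0],63]]'
python3 - <<'E'
from h import *
s=r.state();print(s["t"],s["tcp_pos"],s["force"],s["moment"],s["opening"]*85.4)
cm=camera_model("wrist");im=grab_frame("wrist")
save("w4",im);im=grab_frame("top");save("t4",cv2.resize(im[160:260,225:325],None,fx=6,fy=6,interpolation=cv2.INTER_CUBIC))
E
```

```text
t: 4.7
tcp_pos: [460.9, 164.0, 54.3]
orientation: [-180.0, -0.0, 83.7]
force: [-3.4, 0.2, 7.7]
opening: 0.214
4.7 [460.85542012 164.03749419  54.33825444] [-3.38856987  0.24378471  7.65953421] [ 0.12786324  0.89602958 -0.00950011] 18.23620574281826
```

View pics/w4.png

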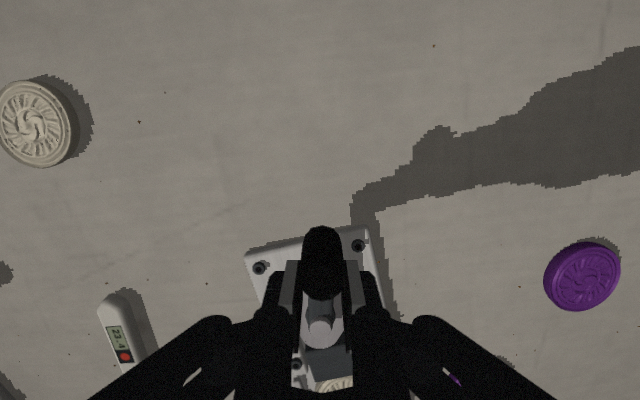

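View pics/t4.png

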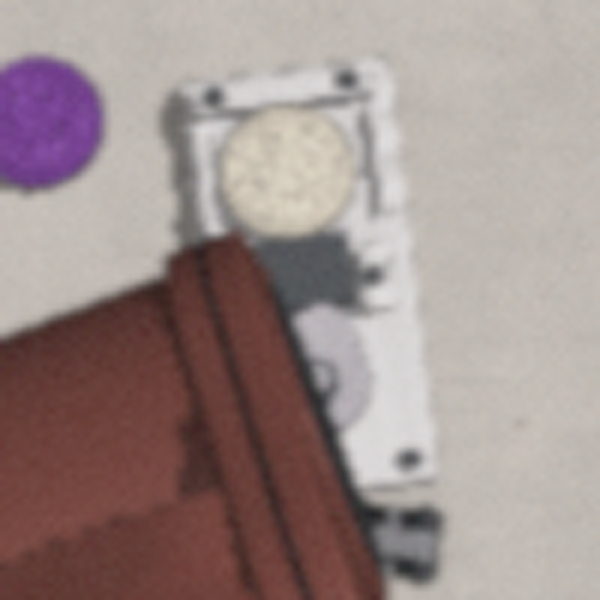

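```bash
python3 -m jog '[[10,[-0.4,-7.4,0],7],[10,[0.1,-14.7,0],14],[10,[0.4,-16.8,0],16],[10,[0.4,-16.8,0],16],[10,[0.4,-16.8,0],16],[10,[0.4,-16.8,0],16],[10,[0.4,-16.8,0],16]]'
python3 -m jog '[[85,[0,0,0],0],[85,[0,0,0],0],[85,[0,0,0],0],[85,[0,0,0],0],[85,[0,0,0],0],[85,[0,0,20],0],[85,[0,0,60],0],[85,[0,0,100],0],[85,[0,0,120],0],[85,[0,0,120],0],[85,[0,0,120],0],[85,[0,0,120],0],[85,[0,0,120],0]]'
python3 - <<'E'
from h import *
s=r.state();print(s["t"],s["tcp_pos"],s["force"],s["opening"]*85.4, s["joint_velocities"].round(1))
cm=camera_model("wrist");im=grab_frame("wrist");np.save("cm5.npy",cm,allow_pickle=True)
for t,z in (("cam",21),("handle",92),("jaw",21),("pattern_plate",12)):
    print(t,[(np.round(d["uv"],1).tolist(),round(d["score"],2),at_z(cm,d["uv"],z).round(1)) for d in spot_point("wrist",t)])
cv2.imwrite("pics/w5.png",im[...,::-1])
im=grab_frame("side");save("s5",cv2.resize(im[190:320,230:400],None,fx=4.5,fy=4.5,interpolation=cv2.INTER_CUBIC))
E
```

```text
t: 5.38
tcp_pos: [460.9, 148.7, 54.4]
orientation: [-180.0, -0.1, 99.7]
force: [-5.8, 5.6, 9.8]
opening: 0.211
t: 6.47
tcp_pos: [460.6, 146.3, 172.4]
orientation: [-179.9, 0.0, 99.9]
force: [0.1, 0.4, -0.4]
opening: 0.994
6.4667 [460.58602035 146.26868301 172.38375611] [ 0.12948538  0.37245297 -0.4061558 ] 84.91138633579051 [-0.   0.2 -0.1 -0.1 -0.   0.1  0.1]
cam [([322.4, 235.8], 0.61, array([518.8, 156.9,  21. ]))]
handle [([325.5, 202.1], 0.82, array([459.8, 149. ,  92. ]))]
jaw [([322.6, 260.1], 0.77, array([545.8, 161.9,  21. ]))]
pattern_plate [([319.7, 306.5], 0.96, array([608.8, 169.5,  12. ])), ([411.2, 326.1], 0.74, array([618. , 278.6,  12. ])), ([490.8, 265.9], 0.74, array([527.3, 345. ,  12. ]))]
```

View pics/w5.png

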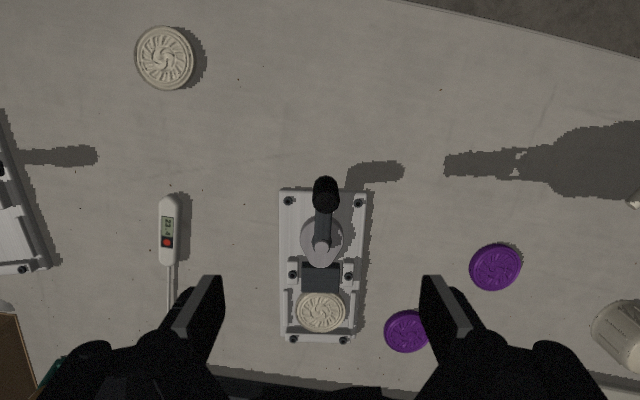

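View pics/s5.png

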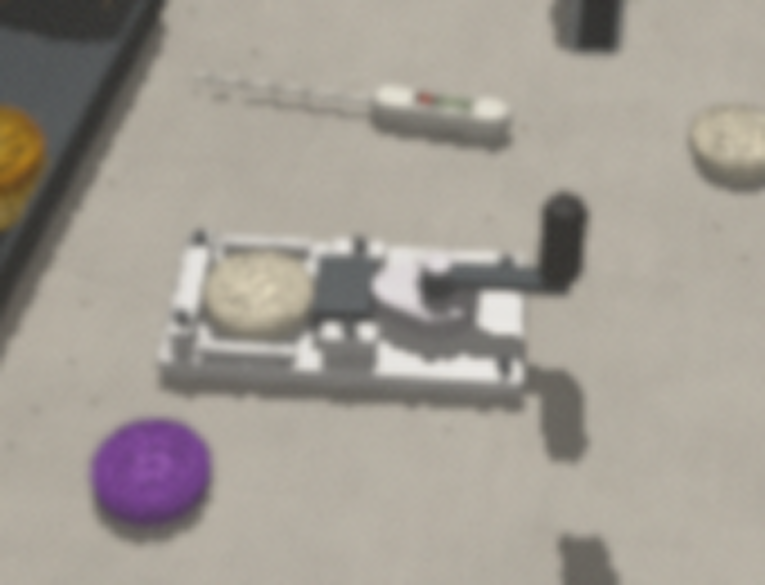

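```bash
python3 - <<'E'
from h import *
im=cv2.imread("pics/w5.png"); cv2.imwrite("pics/w5c.png",cv2.resize(im[165:355,260:390],None,fx=3.1,fy=3.1,interpolation=cv2.INTER_CUBIC))
E
```

```text
(no output)
```

View pics/w5c.png

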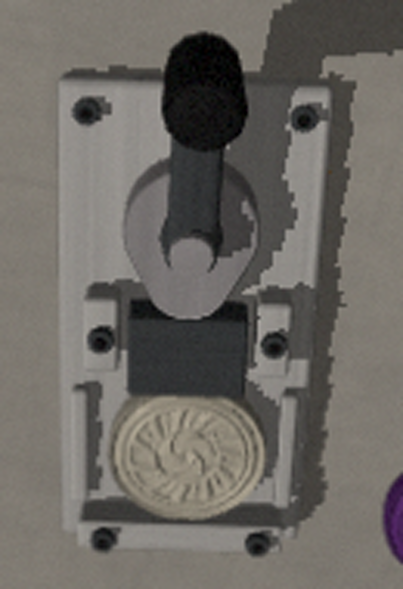

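```bash
python3 - <<'E'
from h import *
cm=np.load("cm5.npy",allow_pickle=True).item()
C=lambda x,y,z:at_z(cm,(260+x/3.1-.35,165+y/3.1-.35),z)
ang=lambda a,b:np.degrees(np.arctan2(*(b-a)[[1,0]])).round(2)
m=lambda a,b:(a+b)/2
near=m(C(88,110,14),C(305,118,14)); far=m(C(103,540,24),C(259,543,24)); g=m(C(101,340,28),C(274,344,28))
print("mid",near,g,far,"axis",ang(near,far),ang(near,g))
print("perp",ang(C(88,110,14),C(305,118,14))-90,ang(C(101,340,28),C(274,344,28))-90)
print("base near edge",ang(C(62,75,12),C(330,88,12))-90,"sides",ang(C(60,78,12),C(65,530,12)),ang(C(329,90,12),C(300,545,12)))
for z in (42,46,50):
  b=C(188,256,z); print("boss",b,"handle->boss",ang(C(204,108,92),b))
print("handle",C(204,108,92)); print("plate",C(188,445,23)); 
print("jaw edge angle",ang(C(130,302,28.5),C(247,304,28.5))-90,"jaw far mid",m(C(128,392,28.5),C(244,394,28.5)))
print("nose",C(188,318,29))
E
```

```text
mid [484.89584502 151.77633183  14.        ] [559.63131126 161.67044728  28.        ] [644.37072082 173.75404481  24.        ] axis 7.85 7.54
perp 7.579999999999998 8.299999999999997
base near edge 6.909999999999997 sides 8.0 8.81
boss [521.72009029 155.36876466  42.        ] handle->boss 6.08
boss [519.81574288 155.05621578  46.        ] handle->boss 5.98
boss [517.91139547 154.7436669   50.        ] handle->boss 5.87
handle [457.7281996  148.55543169  92.        ]
plate [603.21995973 169.27473826  23.        ]
jaw edge angle 8.709999999999994 jaw far mid [578.85661975 164.43646638  28.5       ]
nose [550.12342073 160.1934711   29.        ]
```

```bash
python3 - <<'E'
from h import *
grab_frame("top")
print([ (np.round(d["uv"],1).tolist(),round(d["score"],2)) for d in spot_point("top","spare_handle")], r.state()["t"], r.state()["force"].round(1))
print(r.hand_in())
E
```

```text
[([417.0, 232.0], 0.57)] 6.8667 [ 0.5  0.2 -0.3]
the job is handed in; nothing more can be done
None
```

I turned the lever of the clamp holding the plate about 79° counter-clockwise, let go of the handle, lifted clear and handed in at about 6.9 s. The empty clamp was not touched.

- **Nose direction:** fitting the pivot to the recorded handle positions puts the lever at about 7.9°. The jaw axis, measured from the base and its screws in the last wrist picture, comes out at about 8° (readings 6.9–8.8°). A purely visual lever measurement gave about 6°, so the nose may be up to 2° short of straight. I trusted the arm-based figure and did not correct it.
- **Short stop:** the arm stopped about 2 mm short of the commanded handle position, pushing with about 6 N.
- **Clamping:** in the wrist and side pictures the jaw is pushed out against the plate, and the plate sits against the fixed stop. After I let go, the handle read (460, 149), within about 1 mm of where the gripper had left it.
- **Forces:** the force on the tool stayed below about 13 N at the checks, and it was near zero before handing in.
- **Spare handle:** the detector's last reading in the top view was about 4 pixels from its first, at (417, 232) against (413, 232). I put that down to detector noise at a low score (0.57–0.59), since the arm never went near it.

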